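# Start the vibrating table from its push-button box

## Task

Start the vibrating table from its grey control box, pressing with the fingertips: first rock the orange rocker switch fully over, so that its end with the white mark is down; then press the blue reset button fully in, keep it down for a full second and let it come up again; then press the green start button fully in, where it stays. Press blue and green only in their turn and never press the white button or the red stop mushroom. Nothing is picked up: leave the things standing on and around the box where they are.

Things in the scene. Friction and masses are not known exactly. Their poses are not given: they have to be found in the camera images.
- console: grey control box fixed to the table, 150 (x) x 260 (y) x 60 mm high, flat deck. Origin: centre of its underside; x to its rear, y to its left, z up. On the deck, rear row (35 mm behind the centre): rocker switch at the left (y +80), red stop mushroom at the right (y -80); front row (37 mm before the centre): green, blue and white buttons, 75 mm apart (y +75, 0, -75), in any order.
- rocker_mark (a point): point on top of the orange rocker at the white bar that marks one end, 21 mm from the pivot towards the box's +y; moves with the rocker. Rocker 28 x 60 x 8 mm in a black 38 x 70 mm plate, pivot 12 mm above the deck, along the box's x. This end stands up at the start (point about 80 mm above the table); fully over it is about 8 mm lower (72 mm).
- rocker (a joint): angle of the rocker, rad: 0 = marked end fully up (off), 0.4 = marked end fully down (on, end stop). No spring: it stays where it is left. Pressing at the mark takes about 2 to 3 N, and past the stop it is rigid.
- blue_button_top (a point): centre of the top of the blue push button cap (32 mm diameter, flat, in a steel ring of 48 mm diameter and 10 mm height); 80 mm above the table at rest, moves with the cap.
- blue_button (a joint): how far the blue button is pressed, m: 0 = up, 0.008 = fully in (rigid stop). Springs back; starts to move at 2 N, fully in at 5 N. At full travel the cap still stands 2 mm proud of its ring.
- green_button_top (a point): centre of the top of the green push button cap, same size and ring as the blue one; 80 mm above the table when out.
- green_button (a joint): how far the green button is pressed, m: 0 = out, 0.008 = fully in (rigid stop). Takes about 3 N all the way and stays where it is left.
- white_button_top (a point): centre of the top of the white push button cap, same size and ring as the blue one, 80 mm above the table; not to be pressed.
- white_button (a joint): how far the white button is pressed, m: 0 = up, 0.008 = in; must stay up.
- red_stop_top (a point): centre of the top of the red mushroom stop button (42 mm diameter, yellow ring), 93 mm above the table; not to be pressed.
- red_stop (a joint): how far the red stop is pressed, m: 0 = up, 0.008 = in; must stay up.
- weight: small loose grey balance weight, 34 mm diameter, 36 mm high with its knob, left standing on the deck in the middle of the rear row, between rocker and red stop. Origin: centre of its underside. Bystander.
- bolt: loose steel bolt, 22 x 79 x 19 mm, lying on the table in front of the box. Origin: centre of its underside. Bystander.
- brass_weight: loose brass-yellow balance weight, 54 mm diameter, 46 mm high, on the table to the right of the box. Origin: centre of its underside. Bystander.
- tape: loose yellow tape measure, 59 x 83 x 31 mm, on the table to the left of the box. Origin: centre of its underside. Bystander.

How it is judged:
By the outcome, as a careful person would: the job done as asked, in the order asked, and still so for the second after the job is handed in, with the robot touching nothing.
It also fails if it takes over 48 s, if anything falls off the work surface, if the arm or the gripper's body presses on something with over 40 N, if the wrist force passes 120 N, or if a joint passes its speed limit or range.

## Robot

A 7-joint arm with a two-finger parallel gripper is mounted at the origin on a cart in front of the work surface, level with it; the furniture and walls round the work are solid. World frame = base frame: x ahead of the robot, y to its left, z up, the work surface at z = 0. Lengths are in mm, angles in rad, forces in N, time in s.
With the tool pointing down it reaches from about 425 to 825 mm from the base axis. Payload 3.6 kg.
Tool frame: the origin (TCP) lies midway between the tips of the shut fingers; the grasp point (between the pads) lies 19 mm behind it (env.grip_point_offset is the distance from the TCP to the grasp point, in mm); z points along the fingers, y is the line along which they close (so a half turn about z gives the same grasp; the last joint's range is limited). The gripper opens to 93 mm and grips with 3 to 60 N. Pads are 15 mm wide; open, the fingers measure 128 mm over their backs; the gripper's body (75 mm by 188 mm) begins 65 mm behind the grasp point.
Start: joints at [1.085, 0.615, -0.013, 1.423, 0.008, 1.103, -0.04], TCP at [287.873, -582.744, 218.64] pointing down, gripper open.
Joint ranges: [-3.12, 3.12], [-0.3, 2.06], [-1.34, 1.32], [0.26, 2.42], [-1.36, 4.5], [0.01, 1.98], [-2.84, 2.84]. Speed limits (rad/s): [2.79, 2.79, 3.14, 3.14, 3.14, 3.14, 3.14].

## Interface

Orientations are given as a unit quaternion [w, x, y, z].
In Python, from bench import telemetry, optics, env gives the robot as it stands.
- The arm moves only by the tool step_arm, never from a script. Its argument "commands" is a list of rows, each an object of numbers: "dx", "dy", "dz": the shift along the tool's x, y, z in mm; "wx", "wy", "wz": the turn, a rotation vector about the tool's x, y, z in rad; "fingers": the opening, from 0 (shut) to 1 (fully open). In form: [{"dx": .., "dy": .., "dz": .., "wx": .., "wy": .., "wz": .., "fingers": ..}, ...]. A call has 1 to 20 rows; each row shifts and turns the commanded pose from where the row before left it, along the tool's axes as they then stand; what a row does not reach is not made up. A row lasts 1/10 s, in which the tool goes at most 50 mm and 8.59 degrees, less where a joint would pass 70% of its speed; a pose out of reach is approached as far as the arm can. A call with a gripper value outside its range is refused whole. The fingers move at their own pace and stop on an object; "newtons" is the grip in N (left out, the last holds). Time passes only in rows, so rows that do not move let the fingers close. It gives the time, the measured TCP pose, the force, the opening and the grip force at its end, in the units of the state.
- telemetry.observe(): the state, without advancing time (a new reading comes with each control period).
- optics.get_image(name): name is "side" or "top"; returns a dict with "pixels" (420x560x3 uint8, blue, green, red), "z_map" (420x560 float32, mm along the optical axis (not along the pixel's ray), 0 where there is no reading), "fx", "fy", "cx", "cy" (pixels), "D" ([k1, k2, p1, p2, k3] as OpenCV has them; the pictures are not rectified), "rvec" (rotation vector, rad) and "tvec" (3), from world to camera coordinates, as OpenCV has them. Camera axes: x right, y down, z forward; pixel columns grow to the right and rows downward; lengths in mm; the calibration is good to about 2 mm. A picture is of the moment at which its call begins.
- env.hand_in(): hands the job in; it is judged then, once.
Trained networks look in a picture, given as the dict that the camera call returned (one of the last four; its "shot" number tells which), for a name from the list of things; names that differ only in an ending like _2 or _b are one class to them, and where a whole thing is asked for, a point or a joint stands for the part that bears it (a point fixed in the world has none). Each returns a list of dicts, best first, with "score" (0 to 1); they miss things now and then, are a little off and sometimes report something else, mostly with a low value. They report only what shows in the picture. A call takes as long as a camera call.
- optics.look_for(picture, label): "extent" ([left, top, width, height] in pixels, round what is visible of it).
- optics.regions_of(picture, label): "region" (420x560 bool, what is visible of it) and "extent" ([left, top, width, height] in pixels, round what is visible of it).
The state is a dict: "t": time; "q": joint angles; "dq": joint speeds; "tau": joint torques, N m; "position": TCP position; "tool_rot": TCP orientation; "ft_force": force on the tool from outside, world axes, zero at the start; "ft_torque": the same for the moment, N m; "grip_width": opening from 0.0 (shut) to 1.0 (fully open); "grip_force": force on a finger pad.
Only numpy, scipy, OpenCV 4.12 (cv2) and the standard library are available. Lean on these libraries where they do the work, as an engineer would, in place of code of your own. Each camera call takes 0.05 s, during which the arm holds its last target. There are 200 camera calls.

## Working session

There is one attempt and no reset: what is moved stays moved. The work goes in short steps, Python scripts to look and compute and a tool call to move; the robot and the scene stay as the last step left them, time stands still between calls to the robot, and variables do not carry over. Pictures are saved under pics/ and viewed, at most 10 in all, crops included, and the job is handed in when it is done.

Besides the shell and the picture viewer there is one more tool, called after "Request:" as name(argument=value, ...) on one line, values as JSON. step_arm: Moves the arm, as the interface text tells. Its arguments: {"type":"object","properties":{"commands":{"type":"array","items":{"type":"object","properties":{"dx":{"type":"number"},"dy":{"type":"number"},"dz":{"type":"number"},"wx":{"type":"number"},"wy":{"type":"number"},"wz":{"type":"number"},"fingers":{"type":"number"}}}},"newtons":{"type":"number"}},"required":["commands"]}

```bash
mkdir -p pics; cat > h.py <<'E'
import numpy as np, cv2
from bench import telemetry, optics, env
def world(p,uv):
    K=np.array([[p['fx'],0,p['cx']],[0,p['fy'],p['cy']],[0,0,1.]])
    uv=np.array(uv,float).reshape(-1,2)
    n=cv2.undistortPoints(uv.reshape(-1,1,2),K,np.array(p['D'],float)).reshape(-1,2)
    z=p['z_map'][uv[:,1].astype(int),uv[:,0].astype(int)]
    c=np.c_[n*z[:,None],z]
    R=cv2.Rodrigues(np.array(p['rvec'],float))[0]
    return (c-np.array(p['tvec']).ravel())@R
def locate(p,label):
    r=optics.regions_of(p,label)
    if not r: return None
    m=r[0]['region']&(p['z_map']>0); v,u=np.nonzero(m)
    w=world(p,np.c_[u,v]); return r[0]['score'],r[0]['extent'],w
E
python3 - <<'E'
from h import *
s=telemetry.observe(); print(s['t'],s['position'],s['tool_rot'],s['ft_force'],s['grip_width'])
for n in('top','side'):
    p=optics.get_image(n); cv2.imwrite(f'pics/{n}0.png',p['pixels'])
    for l in ('console','rocker_mark','blue_button_top','green_button_top','white_button_top','red_stop_top','weight'):
        r=locate(p,l)
        if r: 
            w=r[2]; hi=w[w[:,2]>np.percentile(w[:,2],90)-4]
            print(n,l,round(r[0],2),r[1],len(w),np.median(w,0).round(1),'top',((hi.max(0)+hi.min(0))/2).round(1),hi.mean(0).round(1),np.ptp(hi,axis=0).round(0))
        else: print(n,l,None)
E
```

```text
0.0 [ 287.50534314 -582.08373083  217.49199032] [-1.22952075e-03  9.73797155e-01  2.27414789e-01 -3.21811960e-04] [-0.43222324  0.78165082 -0.23195417] 1.0028676471850866
top console 0.91 [224.9, 187.2, 117.8, 64.5] 5036 [522.5  49.5  59.2] top [526.3  55.7  74.6] [524.4  51.5  61.1] [148. 254.  32.]
top rocker_mark 0.5 [237.3, 201.4, 25.8, 12.9] 275 [557.1 136.3  75.7] top [556.2 143.4  80.3] [557.2 151.2  79.4] [27. 44.  8.]
top blue_button_top 0.66 [307.9, 227.6, 12.3, 12.1] 127 [491.6 -20.2  79.8] top [491.4 -21.1  81.9] [492.9 -21.5  80.6] [30. 27.  7.]
top green_button_top 0.54 [246.8, 229.5, 13.4, 14.6] 117 [485.  129.   80.1] top [485.8 127.9  81.7] [485.8 128.2  80.4] [27. 27.  7.]
top white_button_top 0.51 [276.3, 228.1, 18.5, 9.6] 133 [488.2  53.5  79.4] top [489.   53.4  81.7] [489.7  53.5  80.6] [28. 29.  7.]
top red_stop_top 0.68 [306.7, 193.1, 18.7, 16.8] 229 [563.7 -23.4  90.8] top [563.5 -22.7  94.2] [564.9 -23.   92.6] [36. 37.  8.]
top weight 0.47 [274.2, 201.6, 13.6, 5.3] 139 [563.3  61.7  78.8] top [566.   61.6  95. ] [565.7  61.5  94.8] [17. 15.  7.]
side consol
[... 216 characters left out ...]
] [557.3 148.   78. ] [27. 40.  6.]
side blue_button_top 0.82 [245.9, 233.2, 21.3, 14.0] 244 [492.4 -28.4  78.4] top [493.1 -24.3  78.8] [492.7 -24.5  78.8] [31. 32.  6.]
side green_button_top 0.72 [232.3, 192.1, 22.2, 10.5] 215 [485.9 121.5  77.8] top [486.5 128.4  78.9] [486.2 124.9  78.9] [30. 35.  6.]
side white_button_top 0.46 [183.6, 229.1, 40.6, 12.8] 274 [396.3 103.3  10. ] top [400.3 102.9  14.9] [392.4 102.7  13.1] [74. 22.  9.]
side red_stop_top 0.85 [285.6, 222.0, 23.5, 22.1] 338 [563.2 -33.4  89.9] top [563.8 -25.2  91.4] [563.8 -28.4  91. ] [37. 38.  6.]
side weight 0.73 [278.5, 199.1, 17.8, 20.9] 281 [564.6  52.1  76.9] top [566.1  58.2  92.9] [565.9  56.7  93.4] [17. 19.  6.]
```

```bash
python3 - <<'E'
import cv2,numpy as np
a=cv2.imread('pics/top0.png');b=cv2.imread('pics/side0.png')
c=np.hstack([cv2.resize(a[160:280,200:360],None,fx=2.5,fy=3,interpolation=2),cv2.resize(b[140:320,170:350],(390,360))])
c=np.vstack([c,np.hstack([cv2.resize(a,(400,240)),cv2.resize(b,(390,240))])])
cv2.imwrite('pics/v0.png',c);print(c.shape)
E
```

```text
(600, 790, 3)
```

View pics/v0.png

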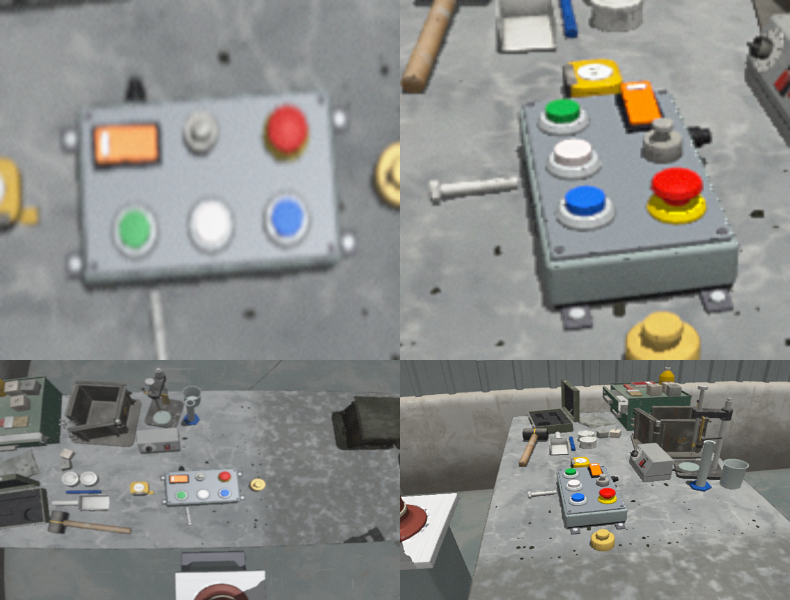

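```bash
cat >> h.py <<'E'
def plan(target,N,yaw=None):
    s=telemetry.observe(); w,x,y,z=s['tool_rot']; a=2*np.arctan2(y,x)
    R=cv2.Rodrigues(np.zeros(3))[0]
    from scipy.spatial.transform import Rotation as Ro
    M=Ro.from_quat([x,y,z,w]).as_matrix(); print('t',s['t'],'pos',s['position'].round(1),'yaw',round(a,3),'zaxis',M[:,2].round(3),'F',s['ft_force'].round(1),s['grip_width'])
    d=(np.array(target)-s['position'])/N; da=0 if yaw is None else (yaw-a)/N
    for i in range(N):
        b=a+da*i
        print('{"dx":%.1f,"dy":%.1f,"dz":%.1f,"wz":%.3f},'%(d[0]*np.cos(b)+d[1]*np.sin(b),d[0]*np.sin(b)-d[1]*np.cos(b),-d[2],-da))
        if yaw is None: break
E
python3 -c "
from h import *
plan([557,157.5,200],20,1.614)"
```

```text
t 0.8 pos [ 287.9 -582.8  218.7] yaw 0.459 zaxis [ 0.  0. -1.] F [ 0.2  0.3 -0.9] 1.0040762343454033
{"dx":28.5,"dy":-27.2,"dz":0.9,"wz":-0.058},
{"dx":30.0,"dy":-25.5,"dz":0.9,"wz":-0.058},
{"dx":31.4,"dy":-23.8,"dz":0.9,"wz":-0.058},
{"dx":32.7,"dy":-21.9,"dz":0.9,"wz":-0.058},
{"dx":33.9,"dy":-20.0,"dz":0.9,"wz":-0.058},
{"dx":35.0,"dy":-18.0,"dz":0.9,"wz":-0.058},
{"dx":36.0,"dy":-15.9,"dz":0.9,"wz":-0.058},
{"dx":36.9,"dy":-13.8,"dz":0.9,"wz":-0.058},
{"dx":37.6,"dy":-11.7,"dz":0.9,"wz":-0.058},
{"dx":38.2,"dy":-9.5,"dz":0.9,"wz":-0.058},
{"dx":38.7,"dy":-7.3,"dz":0.9,"wz":-0.058},
{"dx":39.1,"dy":-5.0,"dz":0.9,"wz":-0.058},
{"dx":39.3,"dy":-2.8,"dz":0.9,"wz":-0.058},
{"dx":39.4,"dy":-0.5,"dz":0.9,"wz":-0.058},
{"dx":39.3,"dy":1.8,"dz":0.9,"wz":-0.058},
{"dx":39.2,"dy":4.1,"dz":0.9,"wz":-0.058},
{"dx":38.9,"dy":6.3,"dz":0.9,"wz":-0.058},
{"dx":38.4,"dy":8.5,"dz":0.9,"wz":-0.058},
{"dx":37.9,"dy":10.7,"dz":0.9,"wz":-0.058},
{"dx":37.2,"dy":12.9,"dz":0.9,"wz":-0.058},
```

Request:
step_arm(commands=[{"dx":28.5,"dy":-27,"dz":0,"wz":-0.058,"fingers":0},{"dx":30,"dy":-25.5,"wz":-0.058,"fingers":0},{"dx":31.5,"dy":-24,"wz":-0.058,"fingers":0},{"dx":32.5,"dy":-22,"wz":-0.058,"fingers":0},{"dx":34,"dy":-20,"wz":-0.058,"fingers":0},{"dx":35,"dy":-18,"wz":-0.058,"fingers":0},{"dx":36,"dy":-16,"wz":-0.058,"fingers":0},{"dx":37,"dy":-14,"wz":-0.058,"fingers":0},{"dx":37.5,"dy":-11.5,"wz":-0.058,"fingers":0},{"dx":38,"dy":-9.5,"wz":-0.058,"fingers":0},{"dx":38.5,"dy":-7.5,"wz":-0.058,"fingers":0},{"dx":39,"dy":-5,"wz":-0.058,"fingers":0},{"dx":39.5,"dy":-3,"wz":-0.058,"fingers":0},{"dx":39.5,"dy":-0.5,"wz":-0.058,"fingers":0},{"dx":39.5,"dy":2,"wz":-0.058,"fingers":0},{"dx":39,"dy":4,"wz":-0.058,"fingers":0},{"dx":39,"dy":6.5,"wz":-0.058,"fingers":0},{"dx":38.5,"dy":8.5,"wz":-0.058,"fingers":0},{"dx":38,"dy":10.5,"wz":-0.058,"fingers":0},{"dx":37,"dy":13,"wz":-0.058,"fingers":0}], newtons=20)

```text
schema error: expected keys dx, dy, dz, wx, wy, wz, fingers
```

```bash
python3 -c "
from h import *
plan([556.5,157.5,95],4,1.614)"
```

```text
t 0.8 pos [ 287.9 -582.8  218.7] yaw 0.459 zaxis [ 0.  0. -1.] F [ 0.2  0.3 -0.9] 1.0040762343454033
{"dx":142.2,"dy":-136.2,"dz":30.9,"wz":-0.289},
{"dx":175.1,"dy":-90.0,"dz":30.9,"wz":-0.289},
{"dx":193.5,"dy":-36.5,"dz":30.9,"wz":-0.289},
{"dx":195.8,"dy":20.1,"dz":30.9,"wz":-0.289},
```

All keys are required.

Request:
step_arm(commands=[{"dx":28.5,"dy":-27,"dz":0,"wx":0,"wy":0,"wz":-0.058,"fingers":0},{"dx":30,"dy":-25.5,"dz":0,"wx":0,"wy":0,"wz":-0.058,"fingers":0},{"dx":31.5,"dy":-24,"dz":0,"wx":0,"wy":0,"wz":-0.058,"fingers":0},{"dx":32.5,"dy":-22,"dz":0,"wx":0,"wy":0,"wz":-0.058,"fingers":0},{"dx":34,"dy":-20,"dz":0,"wx":0,"wy":0,"wz":-0.058,"fingers":0},{"dx":35,"dy":-18,"dz":0,"wx":0,"wy":0,"wz":-0.058,"fingers":0},{"dx":36,"dy":-16,"dz":0,"wx":0,"wy":0,"wz":-0.058,"fingers":0},{"dx":37,"dy":-14,"dz":0,"wx":0,"wy":0,"wz":-0.058,"fingers":0},{"dx":37.5,"dy":-11.5,"dz":0,"wx":0,"wy":0,"wz":-0.058,"fingers":0},{"dx":38,"dy":-9.5,"dz":0,"wx":0,"wy":0,"wz":-0.058,"fingers":0},{"dx":38.5,"dy":-7.5,"dz":0,"wx":0,"wy":0,"wz":-0.058,"fingers":0},{"dx":39,"dy":-5,"dz":0,"wx":0,"wy":0,"wz":-0.058,"fingers":0},{"dx":39.5,"dy":-3,"dz":0,"wx":0,"wy":0,"wz":-0.058,"fingers":0},{"dx":39.5,"dy":-0.5,"dz":0,"wx":0,"wy":0,"wz":-0.058,"fingers":0},{"dx":39.5,"dy":2,"dz":0,"wx":0,"wy":0,"wz":-0.058,"fingers":0},{"dx":39,"dy":4,"dz":0,"wx":0,"wy":0,"wz":-0.058,"fingers":0},{"dx":39,"dy":6.5,"dz":0,"wx":0,"wy":0,"wz":-0.058,"fingers":0},{"dx":38.5,"dy":8.5,"dz":0,"wx":0,"wy":0,"wz":-0.058,"fingers":0},{"dx":38,"dy":10.5,"dz":0,"wx":0,"wy":0,"wz":-0.058,"fingers":0},{"dx":37,"dy":13,"dz":0,"wx":0,"wy":0,"wz":-0.058,"fingers":0}], newtons=20)

```text
t: 2.8
position: [555.3, 159.7, 218.9]
tool_rot: [0.0, 0.689, 0.725, 0.0]
ft_force: [-0.3, -0.1, 1.4]
grip_width: 0.009
grip_force: 0.0
```

```bash
python3 -c "
from h import *
plan([556.5,157.5,95],4,1.614)"
```

```text
t 2.8 pos [555.3 159.7 218.9] yaw 1.621 zaxis [ 0.001 -0.    -1.   ] F [-0.3 -0.1  1.4] 0.009190419003282019
{"dx":-0.6,"dy":0.3,"dz":31.0,"wz":0.002},
{"dx":-0.6,"dy":0.3,"dz":31.0,"wz":0.002},
{"dx":-0.6,"dy":0.3,"dz":31.0,"wz":0.002},
{"dx":-0.6,"dy":0.3,"dz":31.0,"wz":0.002},
```

Request:
step_arm(commands=[{"dx":-1,"dy":0.6,"dz":40,"wx":0,"wy":0,"wz":0,"fingers":0},{"dx":-1,"dy":0.6,"dz":40,"wx":0,"wy":0,"wz":0,"fingers":0},{"dx":0,"dy":0,"dz":30,"wx":0,"wy":0,"wz":0,"fingers":0},{"dx":0,"dy":0,"dz":14,"wx":0,"wy":0,"wz":0,"fingers":0},{"dx":0,"dy":0,"dz":5,"wx":0,"wy":0,"wz":0,"fingers":0},{"dx":0,"dy":0,"dz":3,"wx":0,"wy":0,"wz":0,"fingers":0},{"dx":0,"dy":0,"dz":3,"wx":0,"wy":0,"wz":0,"fingers":0},{"dx":0,"dy":0,"dz":3,"wx":0,"wy":0,"wz":0,"fingers":0},{"dx":0,"dy":0,"dz":3,"wx":0,"wy":0,"wz":0,"fingers":0},{"dx":0,"dy":0,"dz":0,"wx":0,"wy":0,"wz":0,"fingers":0}])

```text
t: 3.8
position: [556.8, 157.1, 78.3]
tool_rot: [0.0, 0.69, 0.724, 0.001]
ft_force: [-0.5, 0.8, 1.7]
grip_width: 0.007
grip_force: 0.6
```

Request:
step_arm(commands=[{"dx":0,"dy":0,"dz":2,"wx":0,"wy":0,"wz":0,"fingers":0},{"dx":0,"dy":0,"dz":2,"wx":0,"wy":0,"wz":0,"fingers":0},{"dx":0,"dy":0,"dz":0,"wx":0,"wy":0,"wz":0,"fingers":0}])

```text
t: 4.1
position: [556.7, 157.5, 74.1]
tool_rot: [-0.0, 0.69, 0.724, 0.001]
ft_force: [1.2, 3.0, 3.4]
grip_width: 0.005
grip_force: 1.7
```

Request:
step_arm(commands=[{"dx":0,"dy":0,"dz":1,"wx":0,"wy":0,"wz":0,"fingers":0},{"dx":0,"dy":0,"dz":0,"wx":0,"wy":0,"wz":0,"fingers":0}])

```text
t: 4.3
position: [556.7, 157.6, 73.5]
tool_rot: [0.0, 0.69, 0.724, 0.001]
ft_force: [0.2, 3.1, 5.4]
grip_width: 0.006
grip_force: 3.1
```

Request:
step_arm(commands=[{"dx":0,"dy":0,"dz":1,"wx":0,"wy":0,"wz":0,"fingers":0},{"dx":0,"dy":0,"dz":0,"wx":0,"wy":0,"wz":0,"fingers":0}])

```text
t: 4.5
position: [556.8, 157.6, 73.3]
tool_rot: [0.0, 0.69, 0.724, 0.001]
ft_force: [-0.9, 1.8, 10.0]
grip_width: 0.008
grip_force: 5.3
```

Request:
step_arm(commands=[{"dx":0,"dy":0,"dz":1,"wx":0,"wy":0,"wz":0,"fingers":0},{"dx":0,"dy":0,"dz":0,"wx":0,"wy":0,"wz":0,"fingers":0}])

```text
t: 4.7
position: [556.8, 157.6, 73.1]
tool_rot: [0.0, 0.69, 0.724, 0.001]
ft_force: [-2.5, 1.5, 15.1]
grip_width: 0.007
grip_force: 7.5
```

Request:
step_arm(commands=[{"dx":0,"dy":0,"dz":-10,"wx":0,"wy":0,"wz":0,"fingers":0},{"dx":0,"dy":0,"dz":-25,"wx":0,"wy":0,"wz":0,"fingers":0},{"dx":0,"dy":0,"dz":-25,"wx":0,"wy":0,"wz":0,"fingers":0},{"dx":-35.3,"dy":-14.6,"dz":0,"wx":0,"wy":0,"wz":0,"fingers":0},{"dx":-35.3,"dy":-14.6,"dz":0,"wx":0,"wy":0,"wz":0,"fingers":0},{"dx":-35.3,"dy":-14.6,"dz":0,"wx":0,"wy":0,"wz":0,"fingers":0},{"dx":-35.3,"dy":-14.6,"dz":0,"wx":0,"wy":0,"wz":0,"fingers":0},{"dx":-35.3,"dy":-14.6,"dz":0,"wx":0,"wy":0,"wz":0,"fingers":0},{"dx":0,"dy":0,"dz":0,"wx":0,"wy":0,"wz":0,"fingers":0}])

```text
t: 5.6
position: [487.8, -31.7, 129.4]
tool_rot: [-0.0, 0.694, 0.72, -0.005]
ft_force: [0.1, 0.2, -0.2]
grip_width: 0.003
grip_force: 0.0
```

```bash
python3 - <<'E'
from h import *
plan([492.5,-22,88],1)
ims=[]
for n in('top','side'):
    p=optics.get_image(n); ims.append(p['pixels'])
    r=locate(p,'rocker_mark')
    if r:
        w=r[2]; c=np.array([557.2,136.5]); e=np.array([-.043,.999]); s=(w[:,:2]-c)@e
        k=(abs(s)<28)&(w[:,2]>68); print(n,r[0],'slope',np.polyfit(s[k],w[k,2],1),'z at mark',np.median(w[abs(s-21)<4,2]))
a,b=ims
c=np.hstack([cv2.resize(a[160:280,200:360],(400,360)),cv2.resize(b[140:320,170:350],(390,360))])
cv2.imwrite('pics/v1.png',c)
E
```

```text
t 5.6 pos [487.8 -31.7 129.4] yaw 1.608 zaxis [-0.007 -0.006 -1.   ] F [ 0.1  0.2 -0.2] 0.002685604716050974
{"dx":9.5,"dy":5.1,"dz":41.4,"wz":0.000},
top 0.79 slope [-0.18607842 75.75324111] z at mark 71.91091857881761Traceback (most recent call last):
  File "<stdin>", line 9, in <module>
    raise TypeError("expected non-empty vector for x")
TypeError: expected non-empty vector for x
```

Rocker is over: the mark is at 71.9 mm and the slope about -0.19. Next is the blue button.

```bash
python3 -c "
from h import *
plan([492.5,-22,86],1)"
```

```text
t 5.8 pos [491.6 -22.6 130.5] yaw 1.62 zaxis [-0.001  0.001 -1.   ] F [-0.   0.1 -0.6] 0.006488569445876526
{"dx":0.6,"dy":0.9,"dz":44.5,"wz":0.000},
```

Request:
step_arm(commands=[{"dx":0.5,"dy":1,"dz":22,"wx":0,"wy":0,"wz":0,"fingers":0},{"dx":0,"dy":0,"dz":18,"wx":0,"wy":0,"wz":0,"fingers":0},{"dx":0,"dy":0,"dz":6,"wx":0,"wy":0,"wz":0,"fingers":0},{"dx":0,"dy":0,"dz":4,"wx":0,"wy":0,"wz":0,"fingers":0},{"dx":0,"dy":0,"dz":4,"wx":0,"wy":0,"wz":0,"fingers":0},{"dx":0,"dy":0,"dz":3,"wx":0,"wy":0,"wz":0,"fingers":0},{"dx":0,"dy":0,"dz":2,"wx":0,"wy":0,"wz":0,"fingers":0},{"dx":0,"dy":0,"dz":1,"wx":0,"wy":0,"wz":0,"fingers":0},{"dx":0,"dy":0,"dz":0,"wx":0,"wy":0,"wz":0,"fingers":0}])

```text
t: 6.7
position: [492.8, -21.7, 72.2]
tool_rot: [0.0, 0.69, 0.724, 0.001]
ft_force: [-3.8, 3.7, 11.3]
grip_width: 0.001
grip_force: 6.1
```

Request:
step_arm(commands=[{"dx":0,"dy":0,"dz":1,"wx":0,"wy":0,"wz":0,"fingers":0},{"dx":0,"dy":0,"dz":0,"wx":0,"wy":0,"wz":0,"fingers":0},{"dx":0,"dy":0,"dz":0,"wx":0,"wy":0,"wz":0,"fingers":0},{"dx":0,"dy":0,"dz":0,"wx":0,"wy":0,"wz":0,"fingers":0},{"dx":0,"dy":0,"dz":0,"wx":0,"wy":0,"wz":0,"fingers":0},{"dx":0,"dy":0,"dz":0,"wx":0,"wy":0,"wz":0,"fingers":0},{"dx":0,"dy":0,"dz":0,"wx":0,"wy":0,"wz":0,"fingers":0},{"dx":0,"dy":0,"dz":0,"wx":0,"wy":0,"wz":0,"fingers":0},{"dx":0,"dy":0,"dz":0,"wx":0,"wy":0,"wz":0,"fingers":0},{"dx":0,"dy":0,"dz":0,"wx":0,"wy":0,"wz":0,"fingers":0},{"dx":0,"dy":0,"dz":0,"wx":0,"wy":0,"wz":0,"fingers":0},{"dx":0,"dy":0,"dz":0,"wx":0,"wy":0,"wz":0,"fingers":0},{"dx":0,"dy":0,"dz":0,"wx":0,"wy":0,"wz":0,"fingers":0},{"dx":0,"dy":0,"dz":0,"wx":0,"wy":0,"wz":0,"fingers":0},{"dx":0,"dy":0,"dz":0,"wx":0,"wy":0,"wz":0,"fingers":0}])

```text
t: 8.2
position: [492.8, -21.7, 72.1]
tool_rot: [0.001, 0.69, 0.724, 0.001]
ft_force: [-6.4, 2.9, 18.8]
grip_width: 0.008
grip_force: 9.5
```

Request:
step_arm(commands=[{"dx":0,"dy":0,"dz":-10,"wx":0,"wy":0,"wz":0,"fingers":0},{"dx":0,"dy":0,"dz":-25,"wx":0,"wy":0,"wz":0,"fingers":0},{"dx":0,"dy":0,"dz":-25,"wx":0,"wy":0,"wz":0,"fingers":0},{"dx":37.5,"dy":0.1,"dz":0,"wx":0,"wy":0,"wz":0,"fingers":0},{"dx":37.5,"dy":0.1,"dz":0,"wx":0,"wy":0,"wz":0,"fingers":0},{"dx":37.5,"dy":0.1,"dz":0,"wx":0,"wy":0,"wz":0,"fingers":0},{"dx":37.5,"dy":0.1,"dz":0,"wx":0,"wy":0,"wz":0,"fingers":0},{"dx":0,"dy":0,"dz":0,"wx":0,"wy":0,"wz":0,"fingers":0},{"dx":0,"dy":0,"dz":0,"wx":0,"wy":0,"wz":0,"fingers":0}])

```text
t: 9.1
position: [486.2, 127.1, 129.8]
tool_rot: [0.001, 0.689, 0.724, 0.0]
ft_force: [0.2, -0.9, -1.4]
grip_width: 0.009
grip_force: 0.0
```

```bash
cat > chk.py <<'E'
from h import *
import sys
ims=[]
for n in('top','side'):
    p=optics.get_image(n); ims.append(p['pixels'])
    for l in ('blue_button_top','green_button_top','white_button_top','red_stop_top','weight','rocker_mark'):
        r=locate(p,l)
        if r: w=r[2]; print(n,l,round(r[0],2),np.median(w,0).round(1),np.percentile(w[:,2],75).round(1))
a,b=ims
cv2.imwrite(sys.argv[1],np.hstack([cv2.resize(a[160:280,200:360],(400,360)),cv2.resize(b[140:320,170:350],(390,360))]))
E
python3 chk.py pics/v2.png; python3 -c "
from h import *
plan([486,128.2,86],1)"
```

```text
top blue_button_top 0.49 [491.6 -19.8  79.1] 80.8
top white_button_top 0.57 [562.6 -23.4  91.4] 92.8
top red_stop_top 0.53 [563.3 -23.5  91.6] 93.0
top weight 0.45 [563.3  61.8  78.7] 93.3
top rocker_mark 0.38 [ 530.6 -144.1   28.4] 42.0
side blue_button_top 0.51 [492.4 -29.   78.6] 79.5
side green_button_top 0.57 [563.3 -33.   90. ] 91.7
side white_button_top 0.54 [489.3  45.7  78.5] 79.4
side red_stop_top 0.77 [563.8 -33.7  90.1] 91.8
side rocker_mark 0.5 [557.9 127.6  75.7] 78.6
t 9.8 pos [485.8 126.9 129.7] yaw 1.619 zaxis [-0.  0. -1.] F [-0.7 -0.2 -1. ] 0.003865815934760533
{"dx":1.3,"dy":0.2,"dz":43.7,"wz":0.000},
```

View pics/v2.png

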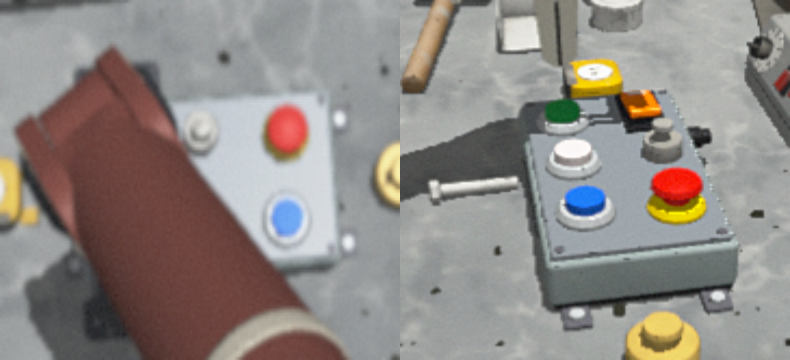

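The picture shows blue (585,200) back up, the rocker (640,105) tilted over and the other things in place. The gripper is above green (562,112).

Request:
step_arm(commands=[{"dx":1,"dy":0,"dz":22,"wx":0,"wy":0,"wz":0,"fingers":0},{"dx":0,"dy":0,"dz":18,"wx":0,"wy":0,"wz":0,"fingers":0},{"dx":0,"dy":0,"dz":6,"wx":0,"wy":0,"wz":0,"fingers":0},{"dx":0,"dy":0,"dz":4,"wx":0,"wy":0,"wz":0,"fingers":0},{"dx":0,"dy":0,"dz":3,"wx":0,"wy":0,"wz":0,"fingers":0},{"dx":0,"dy":0,"dz":3,"wx":0,"wy":0,"wz":0,"fingers":0},{"dx":0,"dy":0,"dz":2,"wx":0,"wy":0,"wz":0,"fingers":0},{"dx":0,"dy":0,"dz":1,"wx":0,"wy":0,"wz":0,"fingers":0},{"dx":0,"dy":0,"dz":1,"wx":0,"wy":0,"wz":0,"fingers":0},{"dx":0,"dy":0,"dz":0,"wx":0,"wy":0,"wz":0,"fingers":0},{"dx":0,"dy":0,"dz":0,"wx":0,"wy":0,"wz":0,"fingers":0}])

```text
t: 10.9
position: [485.6, 128.0, 72.2]
tool_rot: [0.001, 0.69, 0.724, -0.0]
ft_force: [-5.5, -2.1, 19.2]
grip_width: 0.005
grip_force: 9.7
```

Request:
step_arm(commands=[{"dx":0,"dy":0,"dz":-10,"wx":0,"wy":0,"wz":0,"fingers":0},{"dx":0,"dy":0,"dz":-35,"wx":0,"wy":0,"wz":0,"fingers":0},{"dx":0,"dy":0,"dz":-40,"wx":0,"wy":0,"wz":0,"fingers":0},{"dx":-40,"dy":0,"dz":-10,"wx":0,"wy":0,"wz":0,"fingers":0},{"dx":-40,"dy":0,"dz":-10,"wx":0,"wy":0,"wz":0,"fingers":0},{"dx":-40,"dy":0,"dz":-10,"wx":0,"wy":0,"wz":0,"fingers":0},{"dx":-40,"dy":0,"dz":-10,"wx":0,"wy":0,"wz":0,"fingers":0},{"dx":-40,"dy":0,"dz":-10,"wx":0,"wy":0,"wz":0,"fingers":0},{"dx":-40,"dy":0,"dz":-10,"wx":0,"wy":0,"wz":0,"fingers":0},{"dx":-40,"dy":0,"dz":0,"wx":0,"wy":0,"wz":0,"fingers":0},{"dx":-40,"dy":0,"dz":0,"wx":0,"wy":0,"wz":0,"fingers":0},{"dx":0,"dy":0,"dz":0,"wx":0,"wy":0,"wz":0,"fingers":0},{"dx":0,"dy":0,"dz":0,"wx":0,"wy":0,"wz":0,"fingers":0},{"dx":0,"dy":0,"dz":0,"wx":0,"wy":0,"wz":0,"fingers":0}])

```text
t: 12.3
position: [501.7, -190.2, 214.9]
tool_rot: [0.0, 0.689, 0.725, 0.001]
ft_force: [1.0, -0.4, 0.1]
grip_width: 0.001
grip_force: 0.0
```

```bash
python3 chk.py pics/v3.png
```

```text
top blue_button_top 0.67 [491.5 -22.   79.3] 80.5
top green_button_top 0.65 [485.5 129.4  71.5] 73.0
top white_button_top 0.67 [487.9  53.8  79.5] 80.6
top red_stop_top 0.58 [563.1 -23.6  91.5] 93.1
top weight 0.5 [562.4  61.7  78.6] 93.1
top rocker_mark 0.74 [557.3 134.7  76.2] 79.2
side blue_button_top 0.83 [492.7 -28.1  78.4] 79.3
side green_button_top 0.48 [486.3 124.8  71.3] 71.8
side white_button_top 0.58 [488.   44.4  78.6] 79.5
side red_stop_top 0.9 [563.8 -32.9  89.8] 91.5
side weight 0.53 [566.6  52.6  76.6] 80.2
```

View pics/v3.png

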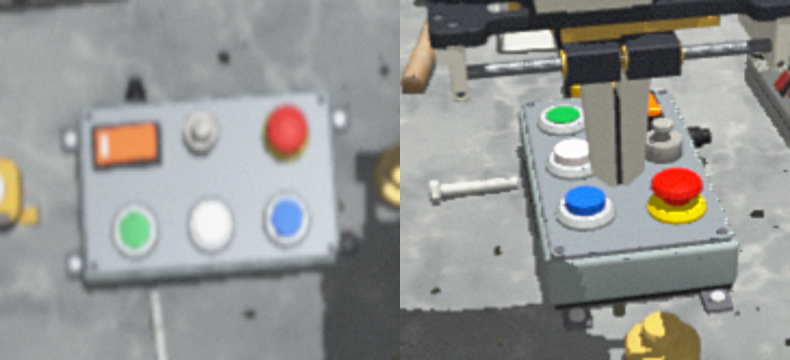

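The picture shows green (134,230 and 562,115) in at about 72 mm. Blue, white and red are up, the rocker is over and the bystanders haven't moved.

```bash
python3 -c "
from bench import env
print(env.hand_in())"
```

```text
the job is handed in; nothing more can be done
None
```

The job is done and handed in at about 12 s: I rocked the orange switch fully over, held the blue button in for about 1.5 s and let it come back up, then pressed the green button in, where it stayed; the white button, red stop and loose things were left alone.

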